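Hang the vial rack on the controller's stud

TASK

Hang the aluminium vial rack on the headed stud on the front of the white temperature controller: pass the stud's head through the wide part of the keyhole in the rack's back plate, then slide the rack down until the stud is fully home at the top of the slot, and let go so that it hangs straight and upright with its tray facing out. Leave the other things on the bench where they are.

Things in the scene. Friction and masses are not known exactly. Their poses are not given: they have to be found in the camera images.
- rack_grip (a point): Aluminium vial rack standing on the bench, 0.25 kg: upright plate 80 wide, 115 tall, 5 thick, vial tray on its front (+x) 60 deep, 39 high; on top a grey grip block 26 wide (y), 36 deep, 105 to 165 mm above the underside, pinched from above across y. Point: mid-block, 145 above the underside, 22 in front of the plate's back face. z up, y along the plate. Keep fingertips under 25 mm below it.
- rack_entry (a point): Centre of the wide lower opening of the keyhole cut through the rack's plate: 24 mm wide, 50 to 72 mm above the underside, its sides then tapering to the slot at 82.5. Point: mid-thickness of the plate (2.5 mm in front of its back face), 62 mm above the underside: 83 mm below and 19.5 mm behind (-x) rack_grip. Axes as rack_grip.
- rack_seat (a point): Where the stud's neck lies in the rack's plate when fully home: middle of the keyhole's narrow slot (9 mm wide), 3 mm below its upper end, 91 mm above the rack's underside, 29 mm straight above rack_entry; mid-thickness of the plate. Axes as rack_grip.
- stud (a point): Level steel stud on the controller's front: neck 6 mm thick, 9 mm long, then a round head 15 mm across, 4 mm thick. Point: on the axis half-way along the neck, 4.5 mm out from the face, 130 mm above the bench. x out of the face along the stud (away from the robot), z up, y along the face. The hung rack has its axes along these, rack_seat on this point, its underside 39 mm above the bench.
- controller: Fixed white temperature controller, a box 130 mm deep (x), 260 wide (y), 155 tall on rubber feet. Origin: centre of its underside, on the bench. Its front (+x, 65 mm from the origin) looks away from the robot and has the stud 55 mm to the -y side of the middle and 25 mm below the top, a display and buttons on the +y side.
- beaker_c (a point): Middle of a bystander: an empty glass beaker, 68 mm across, 90 mm tall; to be left where it is.
- jar_c (a point): Middle of a bystander: a lidded amber glass jar, 60 mm across, 85 mm tall; to be left where it is.
- wrench_c (a point): Middle of a bystander: a steel wrench lying flat; to be left where it is.
- screwdriver_c (a point): Middle of a bystander: a screwdriver lying flat; to be left where it is.
- block_c (a point): Middle of a bystander: a low white plastic vial block 70 x 100 x 30 mm with six holes and no back plate; to be left where it is.
- mouse_c (a point): Middle of a bystander: a black computer mouse, 100 x 58 x 30 mm; to be left where it is.
- wash_c (a point): Middle of a bystander: a white plastic bottle with a blue cap, 66 mm across, 150 mm tall; to be left where it is.

How it is judged:
By the outcome, as a careful person would: the job done as asked, in the order asked, and still so for the second after the job is handed in, with the robot touching nothing.
It also fails if it takes over 38 s, if anything falls off the work surface, if the arm or the gripper's body presses on something with over 40 N, if the wrist force passes 120 N, or if a joint passes its speed limit or range.

ROBOT

A 7-joint arm with a two-finger parallel gripper is mounted at the origin on the work surface. World frame = base frame: x ahead of the robot, y to its left, z up, the work surface at z = 0. Lengths are in mm, angles in rad, forces in N, time in s.
With the tool pointing down it reaches from about 400 to 875 mm from the base axis. Payload 4.4 kg.
Tool frame: the origin (TCP) lies between the finger pads; the fingertips stand ctrl.tcp_to_tips ahead of it and the grasp point (between the pads) lies 8 mm behind it (ctrl.tcp_to_tips is the distance from the TCP to the fingertips, in mm); z points along the fingers, y is the direction in which the jaws open and shut (so a half turn about z gives the same grasp; the last joint's range is limited). The gripper opens to 85 mm and grips with 20 to 120 N. Pads are 22 mm wide; open, the fingers measure 114 mm over their backs; the gripper's body (76 mm by 85 mm) begins 54 mm behind the grasp point. The pads swing forward as they close: fully open they stand 13 mm farther back than shut.
Start: joints at [1.239, 0.628, 0.038, 1.517, -0.027, 0.996, -0.02], TCP at [170.77, -627.18, 242.313] pointing down, gripper open.
Joint ranges: [-3.06, 3.06], [-0.37, 2.12], [-1.25, 1.32], [0.18, 2.47], [-1.1, 4.24], [0.23, 1.98], [-2.94, 2.94]. Speed limits (rad/s): [2.57, 2.57, 3.14, 3.14, 3.14, 3.14, 3.14].

INTERFACE

Orientations are given as [roll, pitch, yaw] about the fixed x, y, z axes, in that order (R = Rz(yaw) Ry(pitch) Rx(roll)).
In Python, from cell import ctrl gives the robot as it stands.
- The arm moves only by the tool send_rows, never from a script. Its argument "rows" is a list of rows, each an object of numbers: "x", "y", "z": the shift along the world's x, y, z in cm; "roll": the turn about the world's z in degrees; "claw": the closure, from 0 (fully open) to 1 (shut). A call has 1 to 5 rows; each row is the pose to reach, as a shift and turn from the pose commanded when the call began; what a row does not reach only later rows make up. A row lasts 1/12 s, in which the tool goes at most 41.7 mm and 7.16 degrees, less where a joint would pass 70% of its speed; a pose out of reach is approached as far as the arm can. A call with a gripper value outside its range is refused whole. The fingers move at their own pace and stop on an object; the grip force is fixed at half the most. Time passes only in rows, so rows that repeat a pose let the fingers close. It gives the time, the measured TCP pose, the force and the opening at its end, in the units of the state.
- ctrl.read_state(): the state, without advancing time (a new reading comes with each control period).
- ctrl.get_image(name): name is "scene" or "top"; returns (picture, depth): 400x640x3 uint8, blue, green, red; 400x640 float32, mm along the optical axis (not along the pixel's ray), 0 where there is no reading.
- ctrl.get_calibration(name): a dict with "intrinsics" (3x3 intrinsics, pixels), "T" (4x4, takes a point from camera to world coordinates). Camera axes: x right, y down, z forward; pixel columns grow to the right and rows downward; lengths in mm; the calibration is good to about 2 mm. A picture is of the moment at which its call begins. get_calibration takes no time and is no camera call.
- ctrl.finish_job(): hands the job in, once; it reports no verdict.
Trained networks look in the newest picture that a camera, given by its name, has taken for a name from the list of things; names that differ only in an ending like _2 or _b are one class to them, and where a whole thing is asked for, a point or a joint stands for the part that bears it (a point fixed in the world has none). Each returns a list of dicts, best first, with "confidence" (0 to 1); they miss things now and then, are a little off and sometimes report something else, mostly with a low value. They report only what shows in the picture. A call takes as long as a camera call.
- ctrl.recognise(camera, query): "uv" ([column, row] in pixels, amid what is visible of it).
- ctrl.regions_of(camera, query): "region" (400x640 bool, what is visible of it) and "uv" ([column, row] in pixels, amid what is visible of it).
- ctrl.place_of(camera, query): "uv" ([column, row] in pixels: a listed point, or the origin of a listed thing).
The state is a dict: "clock": time; "qpos": joint angles; "qd": joint speeds; "tau": joint torques, N m; "eef_pos": TCP position; "tool_rot": TCP orientation; "force": force on the tool from outside, world axes, zero at the start; "torque": the same for the moment, N m; "width": finger opening in mm.
Only numpy, scipy, OpenCV 4.12 (cv2) and the standard library are available. Lean on these libraries where they do the work, as an engineer would, in place of code of your own. Each camera call takes 0.05 s, during which the arm holds its last target. There are 200 camera calls.

## Working session

There is one attempt and no reset: what is moved stays moved. The work goes in short steps, Python scripts to look and compute and a tool call to move; the robot and the scene stay as the last step left them, time stands still between calls to the robot, and variables do not carry over. Pictures are saved under pics/ and viewed, on a budget of 10 in all, crops included, one or two more only if the job needs it, and the job is handed in when it is done.

Besides the shell and the picture viewer there is one more tool, called after ">>>" as a command line: name --argument value ..., lists and objects as JSON in quotes. send_rows: Moves the arm, as the interface text tells. Its arguments: {"type":"object","properties":{"rows":{"type":"array"}},"required":["rows"]}

```bash
mkdir -p pics; cat > h.py <<'E'
from cell import ctrl
import numpy as np, cv2
def cal(n):
    c=ctrl.get_calibration(n); return np.array(c["intrinsics"]),np.array(c["T"])
def pt(n,uv,d):
    K,T=cal(n); p=np.linalg.inv(K)@[uv[0],uv[1],1]*d
    return (T@np.r_[p,1])[:3]
def cloud(n,depth):
    K,T=cal(n); v,u=np.mgrid[:400,:640]
    p=np.stack([u,v,np.ones_like(u)],-1)@np.linalg.inv(K).T*depth[...,None]
    return p@T[:3,:3].T+T[:3,3]
def proj(n,P):
    K,T=cal(n); c=np.linalg.inv(T)@np.r_[P,1]; q=K@c[:3]; return q[:2]/q[2]
def at_z(n,uv,z):
    K,T=cal(n); r=T[:3,:3]@np.linalg.inv(K)@[uv[0],uv[1],1]; o=T[:3,3]
    return o+r*(z-o[2])/r[2]
E
python3 - <<'E'
from h import *
np.set_printoptions(precision=1,suppress=True)
s=ctrl.read_state(); print(s, ctrl.tcp_to_tips)
for n in("scene","top"):
    im,d=ctrl.get_image(n); cv2.imwrite(f"pics/{n}0.png",im); print(n,cal(n)[1]); C=cloud(n,d)
    for q in("rack_grip","rack_entry","rack_seat","stud","controller"):
        for r in ctrl.place_of(n,q)[:2]:
            u,v=r["uv"]; print(n,q,np.array(r["uv"]),round(r["confidence"],2),C[int(v),int(u)] if 0<=v<400 and 0<=u<640 else "")
E
```

```text
{'clock': 0.0, 'qpos': array([ 1.2,  0.6,  0. ,  1.5, -0. ,  1. , -0. ]), 'qd': array([-0.,  0., -0.,  0.,  0., -0., -0.]), 'tau': array([  0. , -56.3,   1.2, -19.3,   0. ,   0. ,   0. ]), 'eef_pos': array([ 170.6, -626.6,  241.4]), 'tool_rot': array([-3.1,  0. ,  0.3]), 'force': array([-0.5,  0.6, -0. ]), 'torque': array([0.1, 0. , 0. ]), 'width': 85.6173697309544} 11.0
scene [[  -0.6    0.6   -0.4 1028.3]
 [   0.8    0.5   -0.3  369.6]
 [  -0.    -0.5   -0.8  971.1]
 [   0.     0.     0.     1. ]]
scene rack_grip [262.7 151.8] 0.61 [ 607.2 -166.   163.9]
scene rack_entry [269.7 167.8] 0.88 [ 597.1 -160.3   89.4]
scene rack_seat [272.  164.9] 0.61 [ 539.7 -214.1    1.5]
scene rack_seat [275.8 129.1] 0.27 [ 473.6 -255.1   74.7]
scene stud [355.2 172.7] 0.65 [485.6  50.8 134.6]
scene controller [380.7 188.8] 0.77 [476.3 126.3 121.1]
top [[  -0.    -1.     0.1  460.8]
 [  -1.     0.    -0.    49.6]
 [   0.    -0.1   -1.  1434.8]
 [   0.     0.     0.     1. ]]
top rack_entry [405.  211.8] 0.65 [ 590.7 -164.3  111.6]
top rack_seat [401.4 210.3] 0.71 [ 594.2 -154.5  105.9]
top stud [325.8 250.4] 0.97 [490.8  54.  131.5]
top controller [310.9 282.6] 0.7 [409.4  94.4 153.4]
```

View pics/scene0.png

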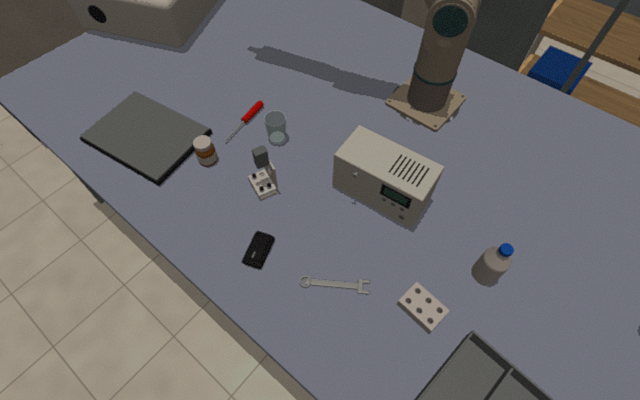

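View pics/top0.png

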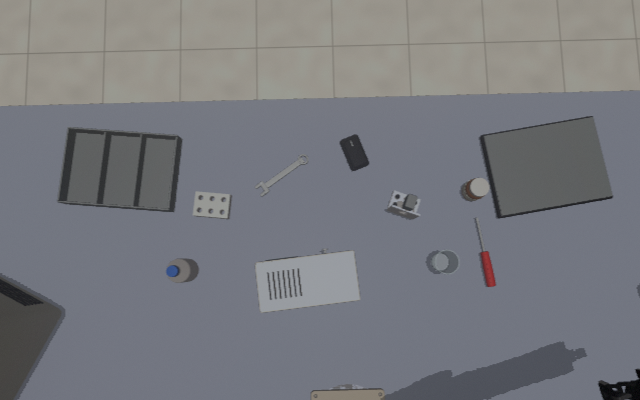

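```bash
cat > m.py <<'E'
from h import *
np.set_printoptions(precision=2,suppress=True)
def rect(P,nm):
    r=cv2.minAreaRect(P[:,:2].astype(np.float32)); print(nm,len(P),"c",np.array(r[0]),"size",np.array(r[1]),"ang",round(r[2],1),"zmed",np.median(P[:,2]))
for n in("scene","top"):
    im,d=ctrl.get_image(n); C=cloud(n,d); z=C[...,2]; ok=d>0
    ex=ctrl.regions_of(n,"rack_grip"); m=ex[0]["region"]&ok; print(n,ex[0]["confidence"],m.sum())
    near=ok&(abs(C[...,0]-610)<110)&(abs(C[...,1]+160)<90)
    rect(C[near&(z>155)&(z<172)],"grip top"); rect(C[near&(z>106)&(z<122)],"plate top"); rect(C[near&(z>20)&(z<50)],"tray")
    c=ok&(abs(C[...,0]-410)<130)&(abs(C[...,1]-95)<190)
    rect(C[c&(z>146)&(z<160)],"ctrl top")
    F=C[c&(z>50)&(z<120)&(C[...,0]>430)]
    if len(F)>50:
        m0=F[:,:2].mean(0); 
        for _ in range(4):
            q=F[:,:2]-F[:,:2].mean(0); u,s,vt=np.linalg.svd(q,full_matrices=False); r=q@vt[1]; F=F[abs(r)<max(4,2*r.std())]
        print("face",len(F),F.mean(0),vt, r.std())
    st=C[c&(z>118)&(z<142)&(abs(C[...,0]-490)<15)&(abs(C[...,1]-52)<15)]; print("stud pts",len(st),st.mean(0) if len(st) else "")
E
python3 m.py; python3 - <<'E'
import cv2
a=cv2.imread('pics/top0.png')[180:230,370:440];b=cv2.imread('pics/scene0.png')[135:205,235:305]
cv2.imwrite('pics/c1.png',cv2.hconcat([cv2.resize(a,(560,400),interpolation=2)[:,:400],cv2.resize(b,(400,400),interpolation=2)]))
E
```

```text
scene 0.97 944
grip top 135 c [ 610.93 -173.57] size [25.53 36.29] ang 68.7 zmed 164.81246762933927
plate top 73 c [ 614.46 -159.2 ] size [41.76 47.65] ang 57.3 zmed 114.83070519657474
tray 468 c [ 618.46 -176.37] size [84.02 60.92] ang 69.6 zmed 26.968973732661254
ctrl top 4060 c [412.14 100.48] size [133.64 259.75] ang 5.8 zmed 155.70676079706243
face 1299 [475.38 111.67  85.39] [[ 0.1 -1. ]
 [ 1.   0.1]] 1.3296114253821185
stud pts 73 [484.22  52.88 131.95]
top 0.98 623
grip top 141 c [ 611.41 -170.77] size [25.64 36.77] ang 68.9 zmed 163.3772046238255
plate top 74 c [ 608.16 -169.9 ] size [79.17 37.77] ang 69.0 zmed 113.61683965606699
tray 269 c [ 618.78 -174.1 ] size [80.36 61.57] ang 69.8 zmed 25.949603175734637
ctrl top 5089 c [412.64 103.71] size [130.02 260.4 ] ang 5.7 zmed 153.57083118737978
stud pts 13 [491.37  55.36 133.35]
```

View pics/c1.png

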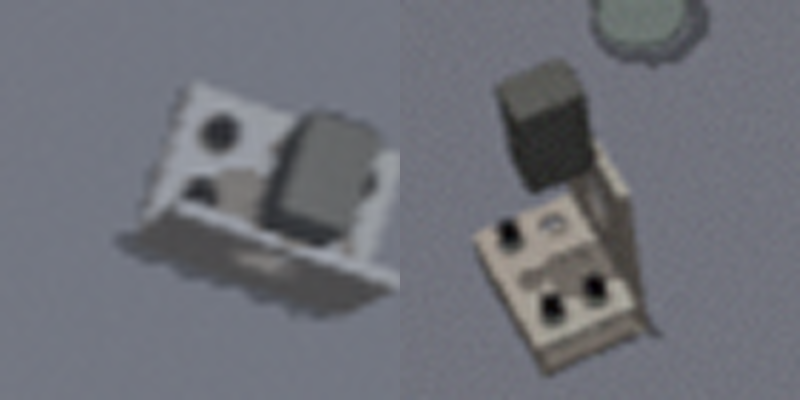

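>>> send_rows --rows '[{"x": 3, "y": 3, "z": 0.5, "claw": 0}, {"x": 6.5, "y": 6.5, "z": 1, "claw": 0, "roll": -5}, {"x": 9, "y": 9, "z": 1, "claw": 0, "roll": -10}, {"x": 12, "y": 12, "z": 1, "claw": 0, "roll": -15}, {"x": 14.5, "y": 14.5, "z": 1, "claw": 0, "roll": -20}]'

```text
$.rows[0]: bad value
```

>>> send_rows --rows '[{"x": 2.5, "y": 2.5, "claw": 0}, {"x": 5, "y": 5, "claw": 0, "roll": -3}, {"x": 7.5, "y": 7.5, "claw": 0, "roll": -6}, {"x": 10, "y": 10, "claw": 0, "roll": -9}, {"x": 12.5, "y": 12.5, "claw": 0, "roll": -12}]'

```text
$.rows[0]: bad value
```

>>> send_rows --rows '[{"x": 2.5, "y": 2.5, "z": 0.5, "roll": 0, "claw": 0}, {"x": 5, "y": 5, "z": 1, "roll": -5, "claw": 0}, {"x": 7.5, "y": 7.5, "z": 1, "roll": -10, "claw": 0}, {"x": 10, "y": 10, "z": 1, "roll": -15, "claw": 0}, {"x": 12.5, "y": 12.5, "z": 1, "roll": -20, "claw": 0}]'

```text
clock: 1.22
eef_pos: [296.7, -501.0, 252.5]
tool_rot: [3.141, -0.001, -0.088]
force: [1.0, -0.2, -0.4]
width: 85.4
```

>>> send_rows --rows '[{"x": 2.5, "y": 2.5, "z": 0, "roll": -4, "claw": 0}, {"x": 5, "y": 5, "z": 0, "roll": -8, "claw": 0}, {"x": 7.5, "y": 7.5, "z": 0, "roll": -12, "claw": 0}, {"x": 10, "y": 10, "z": 0, "roll": -16, "claw": 0}, {"x": 12.5, "y": 12.5, "z": 0, "roll": -16, "claw": 0}]'

```text
clock: 1.63
eef_pos: [421.9, -375.8, 252.5]
tool_rot: [3.141, -0.0, -0.365]
force: [1.6, 0.1, -0.6]
width: 85.5
```

>>> send_rows --rows '[{"x": 2.5, "y": 2.5, "z": 0, "roll": 0, "claw": 0}, {"x": 5, "y": 5, "z": 0, "roll": 0, "claw": 0}, {"x": 7.5, "y": 7.5, "z": 0, "roll": 0, "claw": 0}, {"x": 10, "y": 10, "z": 0, "roll": 0, "claw": 0}, {"x": 12.5, "y": 12.5, "z": 0, "roll": 0, "claw": 0}]'

```text
clock: 2.05
eef_pos: [546.9, -250.7, 252.5]
tool_rot: [-3.142, -0.0, -0.362]
force: [0.1, -0.0, 0.0]
width: 85.2
```

>>> send_rows --rows '[{"x": 2, "y": 2, "z": 0, "roll": 0, "claw": 0}, {"x": 4, "y": 4.5, "z": 0, "roll": 0, "claw": 0}, {"x": 6.4, "y": 7.9, "z": 0, "roll": 0, "claw": 0}, {"x": 6.4, "y": 7.9, "z": 0, "roll": 0, "claw": 0}, {"x": 6.4, "y": 7.9, "z": 0, "roll": 0, "claw": 0}]'

```text
clock: 2.47
eef_pos: [611.4, -169.2, 251.9]
tool_rot: [-3.14, 0.0, -0.356]
force: [-0.6, -0.6, 0.1]
width: 85.8
```

>>> send_rows --rows '[{"x": 0, "y": -0.25, "z": -2.5, "roll": 0, "claw": 0}, {"x": 0, "y": -0.25, "z": -5, "roll": 0, "claw": 0}, {"x": 0, "y": -0.25, "z": -7.5, "roll": 0, "claw": 0}, {"x": 0, "y": -0.25, "z": -10, "roll": 0, "claw": 0}, {"x": 0, "y": -0.25, "z": -11.5, "roll": 0, "claw": 0}]'

```text
clock: 2.88
eef_pos: [607.5, -177.0, 134.9]
tool_rot: [3.14, 0.003, -0.365]
force: [0.1, 0.3, -0.2]
width: 85.8
```

>>> send_rows --rows '[{"x": 0, "y": 0, "z": 0, "roll": 0, "claw": 0.3}, {"x": 0, "y": 0, "z": 0, "roll": 0, "claw": 0.5}, {"x": 0, "y": 0, "z": 0, "roll": 0, "claw": 0.6}, {"x": 0, "y": 0, "z": 0, "roll": 0, "claw": 0.7}, {"x": 0, "y": 0, "z": 0, "roll": 0, "claw": 0.8}]'

```text
clock: 3.3
eef_pos: [610.6, -176.2, 138.9]
tool_rot: [-3.141, -0.003, -0.363]
force: [-0.6, -0.5, 11.4]
width: 25.5
```

>>> send_rows --rows '[{"x": 0, "y": 0, "z": 0, "roll": 0, "claw": 1}, {"x": 0, "y": 0, "z": 0, "roll": 0, "claw": 1}, {"x": 0, "y": 0, "z": 0, "roll": 0, "claw": 1}, {"x": 0, "y": 0, "z": 0, "roll": 0, "claw": 1}, {"x": 0, "y": 0, "z": 0, "roll": 0, "claw": 1}]'

```text
clock: 3.72
eef_pos: [610.9, -175.8, 138.9]
tool_rot: [-3.141, -0.003, -0.362]
force: [0.0, -0.3, 6.2]
width: 25.1
```

>>> send_rows --rows '[{"x": 0, "y": 0, "z": 1, "roll": 0, "claw": 1}, {"x": 0, "y": 0, "z": 2.5, "roll": 0, "claw": 1}, {"x": 0, "y": 0, "z": 4.5, "roll": 0, "claw": 1}, {"x": 0, "y": 0, "z": 6.5, "roll": 0, "claw": 1}, {"x": 0, "y": 0, "z": 6.9, "roll": 0, "claw": 1}]'

```text
clock: 4.13
eef_pos: [611.2, -176.4, 209.7]
tool_rot: [-3.141, -0.005, -0.363]
force: [0.5, -0.2, -2.0]
width: 25.4
```

>>> send_rows --rows '[{"x": 0.5, "y": 1.5, "z": 0, "roll": 4, "claw": 1}, {"x": 1, "y": 3.5, "z": 0, "roll": 8, "claw": 1}, {"x": 1.5, "y": 6, "z": 0, "roll": 12, "claw": 1}, {"x": 1.5, "y": 8.5, "z": 0, "roll": 16, "claw": 1}, {"x": 1.5, "y": 11, "z": 0, "roll": 20, "claw": 1}]'

```text
clock: 4.55
eef_pos: [624.3, -62.5, 205.1]
tool_rot: [-3.14, 0.002, -0.007]
force: [-0.4, 0.0, -2.2]
width: 25.8
```

>>> send_rows --rows '[{"x": 0, "y": 2.5, "z": 0, "roll": 3, "claw": 1}, {"x": 0, "y": 5, "z": 0, "roll": 6.5, "claw": 1}, {"x": 0, "y": 7.5, "z": 0, "roll": 6.5, "claw": 1}, {"x": -1, "y": 10, "z": 0, "roll": 6.5, "claw": 1}, {"x": -2, "y": 12, "z": 0, "roll": 6.5, "claw": 1}]'

```text
clock: 4.97
eef_pos: [603.6, 58.8, 205.1]
tool_rot: [-3.139, 0.002, 0.105]
force: [-0.1, 0.9, -2.4]
width: 25.3
```

>>> send_rows --rows '[{"x": -1, "y": 0, "z": 0, "roll": 0, "claw": 1}, {"x": -3, "y": 0, "z": 0, "roll": 0, "claw": 1}, {"x": -3, "y": 0, "z": 0, "roll": 0, "claw": 1}, {"x": -3, "y": 0, "z": 0, "roll": 0, "claw": 1}, {"x": -3, "y": 0, "z": 0, "roll": 0, "claw": 1}]'

```text
clock: 5.38
eef_pos: [575.0, 55.3, 206.0]
tool_rot: [-3.141, -0.0, 0.102]
force: [1.1, -0.4, -3.0]
width: 25.2
```

```bash
cat > m2.py <<'E'
from h import *
import sys
np.set_printoptions(precision=1,suppress=True)
tag=sys.argv[1]; X=[]
cs=[]
for n,c0 in(("scene",[258,100]),("top",[325,225])):
    im,d=ctrl.get_image(n); C=cloud(n,d); z=C[...,2]; s=ctrl.read_state(); e=s["eef_pos"]; X.append(np.r_[e,s["tool_rot"]*57.3]); ok=d>0
    reg=ctrl.regions_of(n,"rack_grip"); m=cv2.erode(reg[0]["region"].astype(np.uint8),np.ones((2,2)))>0
    m&=ok
    for nm,lo,hi in(("tray top",-115,-95),("plate top",-32,-18),("all",-150,-15)):
        P=C[m&(z-e[2]>lo)&(z-e[2]<hi)]
        if len(P)>10:
            r=cv2.minAreaRect(P[:,:2].astype(np.float32)); print(n,nm,len(P),"c-tcp",np.array(r[0])-e[:2],np.array(r[1]),round(r[2],1),"z",np.median(P[:,2]))
    for q in("rack_grip","rack_entry","rack_seat","stud"):
        for r in ctrl.place_of(n,q)[:1]: print(n,q,np.array(r["uv"]),round(r["confidence"],2), "model stud px",proj(n,[487.1,53.9,130]))
    u,v=proj(n,[510,55,140]).astype(int); cs.append(cv2.resize(im[v-40:v+40,u-40:u+40],(400,400),interpolation=2))
print(np.array(X)); cv2.imwrite(f"pics/{tag}.png",cv2.hconcat(cs))
E
python3 m2.py a
```

```text
scene tray top 573 c-tcp [7.  2.3] [60.2 79.2] 5.7 z 94.64090844141197
scene plate top 58 c-tcp [-2.9 15.5] [17.2 60.2] 53.9 z 181.19368256053042
scene all 1031 c-tcp [6.  2.2] [62.4 79.1] 5.5 z 95.00811827365828
scene rack_entry [336.6 189.6] 0.84 model stud px [355.5 174. ]
scene rack_seat [343.6 178.5] 0.59 model stud px [355.5 174. ]
scene stud [353.5 171.9] 0.77 model stud px [355.5 174. ]Traceback (most recent call last):
  File "m2.py", line 8, in <module>
    reg=ctrl.regions_of(n,"rack_grip"); m=cv2.erode(reg[0]["region"].astype(np.uint8),np.ones((2,2)))>0
                                                    ~~~^^^
IndexError: list index out of range
```

```bash
python3 - <<'E'
s=open('m2.py').read()
s=s.replace('''    reg=ctrl''','''    box=(abs(C[...,0]-e[0])<75)&(abs(C[...,1]-e[1])<60)&(z>40)&(C[...,0]-e[0]>-35)
    reg=ctrl''').replace('''m=cv2.erode(reg[0]["region"].astype(np.uint8),np.ones((2,2)))>0''','m=box').replace('reg=ctrl.regions_of(n,"rack_grip"); ','')
open('m2.py','w').write(s)
E
python3 m2.py a
```

```text
scene tray top 596 c-tcp [7.1 0.9] [60.9 81.4] 6.6 z 94.58812010391904
scene plate top 74 c-tcp [-3.4 14.2] [19.8 61.9] 56.6 z 181.99006382389706
scene all 1115 c-tcp [7.4 1.1] [62.7 81.7] 6.5 z 94.87655641614765
scene rack_grip [338.3 176. ] 0.73 model stud px [355.5 174. ]
scene rack_entry [338.8 188.6] 0.61 model stud px [355.5 174. ]
scene rack_seat [343.7 179.9] 0.87 model stud px [355.5 174. ]
scene stud [355.4 173.9] 0.97 model stud px [355.5 174. ]
top rack_grip [310.9 281.2] 0.3 model stud px [325.1 251.4]
top stud [210.4 204.3] 0.62 model stud px [325.1 251.4]
[[ 574.9   54.2  206.3  180.    -0.     5.7]
 [ 574.8   54.3  206.3 -180.    -0.     5.7]]
```

View pics/a.png

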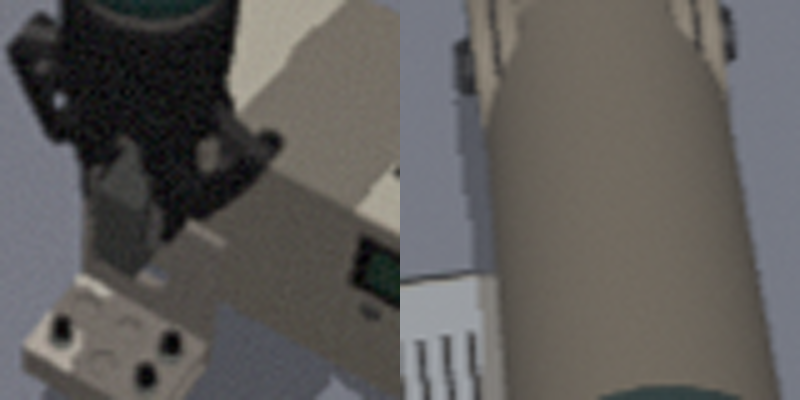

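>>> send_rows --rows '[{"x": -1, "y": 0.1, "z": 0.1, "roll": 0, "claw": 1}, {"x": -2.5, "y": 0.3, "z": 0.1, "roll": 0, "claw": 1}, {"x": -4.05, "y": 0.4, "z": 0.1, "roll": 0, "claw": 1}, {"x": -4.05, "y": 0.4, "z": 0.1, "roll": 0, "claw": 1}, {"x": -4.05, "y": 0.4, "z": 0.1, "roll": 0, "claw": 1}]'

```text
clock: 6.7
eef_pos: [534.0, 58.5, 207.5]
tool_rot: [-3.142, -0.0, 0.1]
force: [0.9, 0.1, -2.3]
width: 25.3
```

```bash
python3 m2.py b
```

```text
scene tray top 577 c-tcp [7.5 1.6] [61.4 81.8] 8.1 z 96.2835028349242
scene plate top 70 c-tcp [-5.4 14.9] [18.9 63.5] 56.1 z 183.2531438101401
scene all 1127 c-tcp [6.4 1.4] [62.9 81.4] 6.9 z 96.62580580961105
scene rack_grip [349.6 164.7] 0.58 model stud px [355.5 174. ]
scene rack_entry [349.3 179.6] 0.73 model stud px [355.5 174. ]
scene rack_seat [351.2 172. ] 0.75 model stud px [355.5 174. ]
scene stud [359.3 172.2] 0.67 model stud px [355.5 174. ]
[[535.   58.3 207.7 180.   -0.1   5.7]
 [534.9  58.2 207.3 180.   -0.    5.7]]
```

View pics/b.png

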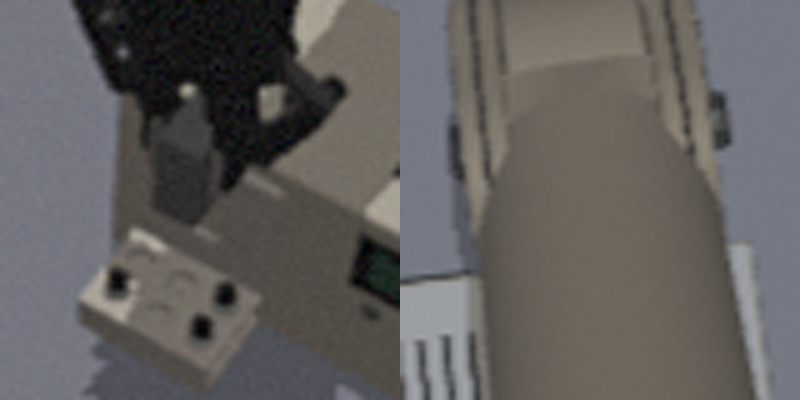

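>>> send_rows --rows '[{"x": -0.5, "y": -0.05, "z": 0, "roll": 0, "claw": 1}, {"x": -1, "y": -0.1, "z": 0, "roll": 0, "claw": 1}, {"x": -1.4, "y": -0.14, "z": 0, "roll": 0, "claw": 1}, {"x": -1.4, "y": -0.14, "z": 0, "roll": 0, "claw": 1}]'

```text
clock: 7.53
eef_pos: [518.7, 56.7, 207.2]
tool_rot: [3.142, 0.002, 0.1]
force: [-0.8, -0.2, -2.8]
width: 25.2
```

>>> send_rows --rows '[{"x": -0.3, "y": -0.03, "z": 0, "roll": 0, "claw": 1}, {"x": -0.6, "y": -0.06, "z": 0, "roll": 0, "claw": 1}, {"x": -0.6, "y": -0.06, "z": 0, "roll": 0, "claw": 1}]'

```text
clock: 7.78
eef_pos: [513.5, 56.2, 207.3]
tool_rot: [3.142, 0.001, 0.1]
force: [-0.2, -0.3, -2.2]
width: 25.4
```

>>> send_rows --rows '[{"x": -0.2, "y": -0.02, "z": 0, "roll": 0, "claw": 1}, {"x": -0.4, "y": -0.04, "z": 0, "roll": 0, "claw": 1}, {"x": -0.4, "y": -0.04, "z": 0, "roll": 0, "claw": 1}]'

```text
clock: 8.03
eef_pos: [509.8, 55.8, 207.3]
tool_rot: [3.142, 0.001, 0.1]
force: [0.6, -0.5, -3.5]
width: 25.5
```

>>> send_rows --rows '[{"x": -0.1, "y": -0.01, "z": 0, "roll": 0, "claw": 1}, {"x": -0.2, "y": -0.02, "z": 0, "roll": 0, "claw": 1}, {"x": -0.2, "y": -0.02, "z": 0, "roll": 0, "claw": 1}]'

```text
clock: 8.28
eef_pos: [508.0, 55.7, 207.3]
tool_rot: [3.142, 0.0, 0.1]
force: [-0.2, 0.6, -2.2]
width: 25.5
```

>>> send_rows --rows '[{"x": -0.1, "y": -0.01, "z": 0, "roll": 0, "claw": 1}, {"x": -0.2, "y": -0.02, "z": 0, "roll": 0, "claw": 1}, {"x": -0.2, "y": -0.02, "z": 0, "roll": 0, "claw": 1}]'

```text
clock: 8.53
eef_pos: [506.0, 55.5, 207.3]
tool_rot: [3.142, 0.0, 0.1]
force: [-0.2, 0.3, -1.4]
width: 25.2
```

>>> send_rows --rows '[{"x": -0.1, "y": -0.01, "z": 0, "roll": 0, "claw": 1}, {"x": -0.15, "y": -0.02, "z": 0, "roll": 0, "claw": 1}, {"x": -0.15, "y": -0.02, "z": 0, "roll": 0, "claw": 1}]'

```text
clock: 8.78
eef_pos: [504.8, 55.3, 207.4]
tool_rot: [-3.142, -0.0, 0.1]
force: [0.2, -0.2, -2.4]
width: 25.1
```

>>> send_rows --rows '[{"x": -0.1, "y": -0.01, "z": 0, "roll": 0, "claw": 1}, {"x": -0.15, "y": -0.02, "z": 0, "roll": 0, "claw": 1}, {"x": -0.15, "y": -0.02, "z": 0, "roll": 0, "claw": 1}]'

```text
clock: 9.03
eef_pos: [504.1, 55.2, 207.5]
tool_rot: [-3.142, -0.002, 0.1]
force: [0.8, 0.4, -3.1]
width: 25.3
```

```bash
python3 m2.py c
```

```text
scene tray top 628 c-tcp [6.6 3.3] [ 63.9 118.6] 5.9 z 96.38621377521713
scene plate top 72 c-tcp [-1.9  2.2] [39.3 79.2] 12.1 z 182.45958095780054
scene all 1471 c-tcp [3.9 0.3] [ 76.5 120.1] 0.6 z 98.39936303804734
scene rack_grip [356.6 156. ] 0.71 model stud px [355.5 174. ]
scene rack_entry [355.1 173.6] 0.61 model stud px [355.5 174. ]
scene rack_seat [360.2 161.6] 0.9 model stud px [355.5 174. ]
scene stud [357.6 173.9] 0.73 model stud px [355.5 174. ]
top rack_entry [310.4 280.2] 0.49 model stud px [325.1 251.4]
[[ 504.1   55.2  207.5 -180.    -0.1    5.7]
 [ 504.    55.2  207.5 -180.    -0.1    5.7]]
```

View pics/c.png

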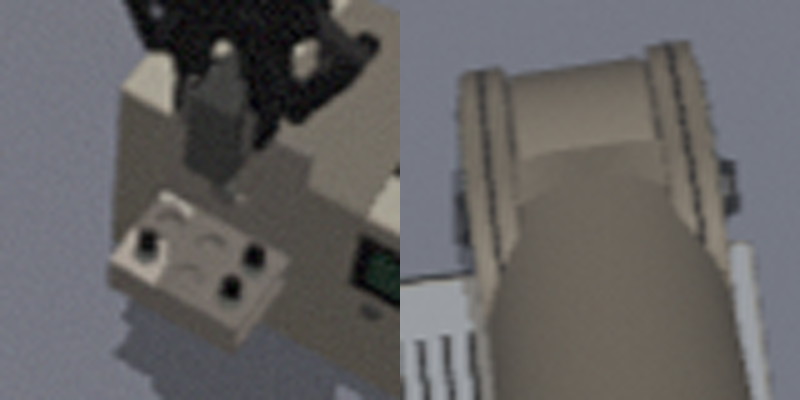

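>>> send_rows --rows '[{"x": 0.2, "y": 0.02, "z": 0, "roll": 0, "claw": 1}, {"x": 0.25, "y": 0.03, "z": -0.2, "roll": 0, "claw": 1}, {"x": 0.25, "y": 0.03, "z": -0.5, "roll": 0, "claw": 1}, {"x": 0.25, "y": 0.03, "z": -0.8, "roll": 0, "claw": 1}, {"x": 0.25, "y": 0.03, "z": -0.8, "roll": 0, "claw": 1}]'

```text
clock: 9.95
eef_pos: [504.9, 55.3, 198.4]
tool_rot: [3.141, 0.002, 0.1]
force: [0.7, -0.6, -3.5]
width: 25.5
```

>>> send_rows --rows '[{"x": 0, "y": 0, "z": -0.2, "roll": 0, "claw": 1}, {"x": 0, "y": 0, "z": -0.4, "roll": 0, "claw": 1}, {"x": 0, "y": 0, "z": -0.6, "roll": 0, "claw": 1}, {"x": 0, "y": 0, "z": -0.6, "roll": 0, "claw": 1}]'

```text
clock: 10.28
eef_pos: [505.1, 55.4, 192.8]
tool_rot: [3.142, 0.002, 0.1]
force: [-0.5, -0.7, -3.1]
width: 25.6
```

>>> send_rows --rows '[{"x": 0, "y": 0, "z": -0.2, "roll": 0, "claw": 1}, {"x": 0, "y": 0, "z": -0.4, "roll": 0, "claw": 1}, {"x": 0, "y": 0, "z": -0.6, "roll": 0, "claw": 1}, {"x": 0, "y": 0, "z": -0.6, "roll": 0, "claw": 1}]'

```text
clock: 10.62
eef_pos: [505.5, 55.4, 186.9]
tool_rot: [3.142, 0.001, 0.1]
force: [-0.3, -0.4, -2.8]
width: 25.3
```

>>> send_rows --rows '[{"x": 0, "y": 0, "z": -0.2, "roll": 0, "claw": 1}, {"x": 0, "y": 0, "z": -0.4, "roll": 0, "claw": 1}, {"x": 0, "y": 0, "z": -0.6, "roll": 0, "claw": 1}, {"x": 0, "y": 0, "z": -0.6, "roll": 0, "claw": 1}]'

```text
clock: 10.95
eef_pos: [505.5, 55.4, 180.9]
tool_rot: [3.142, 0.001, 0.1]
force: [0.9, -0.1, -2.5]
width: 25.7
```

Free descent into the slot; the last ~3 mm next, watching for vertical load.

>>> send_rows --rows '[{"x": 0, "y": 0, "z": -0.15, "roll": 0, "claw": 1}, {"x": 0, "y": 0, "z": -0.25, "roll": 0, "claw": 1}, {"x": 0, "y": 0, "z": -0.25, "roll": 0, "claw": 1}]'

```text
clock: 11.2
eef_pos: [505.7, 55.4, 178.6]
tool_rot: [3.142, 0.0, 0.1]
force: [-0.7, 1.1, -3.5]
width: 25.6
```

>>> send_rows --rows '[{"x": 0, "y": 0, "z": -0.1, "roll": 0, "claw": 1}, {"x": 0, "y": 0, "z": -0.1, "roll": 0, "claw": 1}, {"x": 0, "y": 0, "z": -0.1, "roll": 0, "claw": 1}]'

```text
clock: 11.45
eef_pos: [505.8, 55.4, 177.8]
tool_rot: [-3.142, -0.0, 0.1]
force: [-0.1, 0.1, -2.8]
width: 25.3
```

>>> send_rows --rows '[{"x": 0, "y": 0, "z": -0.1, "roll": 0, "claw": 1}, {"x": 0, "y": 0, "z": -0.1, "roll": 0, "claw": 1}, {"x": 0, "y": 0, "z": -0.1, "roll": 0, "claw": 1}]'

```text
clock: 11.7
eef_pos: [506.0, 55.4, 177.3]
tool_rot: [-3.142, -0.001, 0.1]
force: [-1.2, 0.0, 2.8]
width: 25.4
```

>>> send_rows --rows '[{"x": 0, "y": 0, "z": -0.1, "roll": 0, "claw": 1}, {"x": 0, "y": 0, "z": -0.1, "roll": 0, "claw": 1}, {"x": 0, "y": 0, "z": -0.1, "roll": 0, "claw": 1}]'

```text
clock: 11.95
eef_pos: [506.1, 55.4, 176.9]
tool_rot: [-3.141, -0.001, 0.1]
force: [-1.8, -0.4, 9.7]
width: 25.3
```

>>> send_rows --rows '[{"x": 0, "y": 0, "z": 0.1, "roll": 0, "claw": 1}, {"x": 0, "y": 0, "z": 0.1, "roll": 0, "claw": 1}, {"x": 0, "y": 0, "z": 0.1, "roll": 0, "claw": 1}]'

```text
clock: 12.2
eef_pos: [506.0, 55.4, 177.2]
tool_rot: [-3.142, -0.001, 0.1]
force: [-0.8, 0.6, 5.2]
width: 25.4
```

>>> send_rows --rows '[{"x": 0, "y": 0, "z": 0, "roll": 0, "claw": 0.6}, {"x": 0, "y": 0, "z": 0, "roll": 0, "claw": 0.5}, {"x": 0, "y": 0, "z": 0, "roll": 0, "claw": 0.4}, {"x": 0, "y": 0, "z": 0, "roll": 0, "claw": 0.2}, {"x": 0, "y": 0, "z": 0, "roll": 0, "claw": 0.2}]'

```text
clock: 12.62
eef_pos: [505.7, 55.4, 176.6]
tool_rot: [3.142, 0.0, 0.1]
force: [0.5, -0.2, 0.1]
width: 68.1
```

>>> send_rows --rows '[{"x": 0, "y": 0, "z": 0, "roll": 0, "claw": 0}, {"x": 0, "y": 0, "z": 0, "roll": 0, "claw": 0}, {"x": 0, "y": 0, "z": 1, "roll": 0, "claw": 0}, {"x": 0, "y": 0, "z": 2, "roll": 0, "claw": 0}, {"x": 0, "y": 0, "z": 3.5, "roll": 0, "claw": 0}]'

```text
clock: 13.03
eef_pos: [505.4, 55.3, 212.4]
tool_rot: [3.141, 0.001, 0.1]
force: [-0.6, -0.5, -0.4]
width: 85.3
```

Retreat up, then aside (−y) to clear the top camera.

>>> send_rows --rows '[{"x": 0, "y": 0, "z": 2, "roll": 0, "claw": 0}, {"x": 0, "y": 0, "z": 4, "roll": 0, "claw": 0}, {"x": 0, "y": 0, "z": 6, "roll": 0, "claw": 0}, {"x": 0, "y": -2.5, "z": 8, "roll": 0, "claw": 0}, {"x": 0, "y": -5, "z": 8, "roll": 0, "claw": 0}]'

```text
clock: 13.45
eef_pos: [508.3, 6.4, 296.8]
tool_rot: [-3.141, -0.009, 0.104]
force: [0.1, -1.0, 0.0]
width: 85.4
```

>>> send_rows --rows '[{"x": 0, "y": -2.5, "z": 0, "roll": 0, "claw": 0}, {"x": 0, "y": -5, "z": 0, "roll": 0, "claw": 0}, {"x": 0, "y": -8, "z": 0, "roll": 0, "claw": 0}, {"x": 0, "y": -11, "z": 0, "roll": 0, "claw": 0}, {"x": 0, "y": -14, "z": 0, "roll": 0, "claw": 0}]'

```text
clock: 13.87
eef_pos: [505.8, -135.9, 293.3]
tool_rot: [3.141, -0.002, 0.1]
force: [0.8, 1.3, 0.2]
width: 85.2
```

>>> send_rows --rows '[{"x": 0, "y": -3, "z": 0, "roll": 0, "claw": 0}, {"x": 0, "y": -6, "z": 0, "roll": 0, "claw": 0}, {"x": 0, "y": -8, "z": 0, "roll": 0, "claw": 0}, {"x": 0, "y": -8, "z": 0, "roll": 0, "claw": 0}, {"x": 0, "y": -8, "z": 0, "roll": 0, "claw": 0}]'

```text
clock: 14.28
eef_pos: [505.5, -215.8, 292.8]
tool_rot: [3.141, -0.001, 0.097]
force: [1.1, 0.1, -0.2]
width: 85.5
```

```bash
cat > m3.py <<'E'
from h import *
np.set_printoptions(precision=1,suppress=True); cs=[]
for n in("scene","top"):
    im,d=ctrl.get_image(n); C=cloud(n,d); z=C[...,2]; b=(d>0)&(abs(C[...,0]-520)<60)&(abs(C[...,1]-56)<60)
    for nm,lo,hi in(("grip top",196,212),("plate top",146,163),("tray top",74,84)):
        P=C[b&(z>lo)&(z<hi)&(C[...,0]>482+(nm=="tray top")*5)]
        if len(P)>8:
            r=cv2.minAreaRect(P[:,:2].astype(np.float32)); print(n,nm,len(P),"c",np.array(r[0]),np.array(r[1]),round(r[2],1),"z",np.percentile(P[:,2],[5,50,95]))
    u,v=proj(n,[510,55,130]).astype(int); k=35; cs.append(cv2.resize(im[v-k:v+k,u-k:u+k],(400,400),interpolation=2))
    cv2.imwrite(f"pics/full_{n}.png",im)
cv2.imwrite("pics/d.png",cv2.hconcat(cs))
E
python3 m3.py
```

```text
scene grip top 144 c [507.9  55.1] [37.9 26.1] 8.2 z [197.8 203.5 206. ]
scene plate top 123 c [503.6  44.8] [96.  42.4] 89.5 z [146.7 153.5 160.3]
scene tray top 78 c [510.1  42.4] [45.9 92.1] 0.6 z [74.5 77.9 83.1]
top grip top 145 c [507.8  58.4] [35.6 25.4] 5.4 z [198.  201.8 205.4]
top plate top 95 c [486.6  46.2] [10.3 98.8] 2.7 z [148.  151.9 157. ]
top tray top 38 c [523.9  64.5] [29.7 66.5] 30.1 z [74.5 76.3 80.9]
```

View pics/d.png

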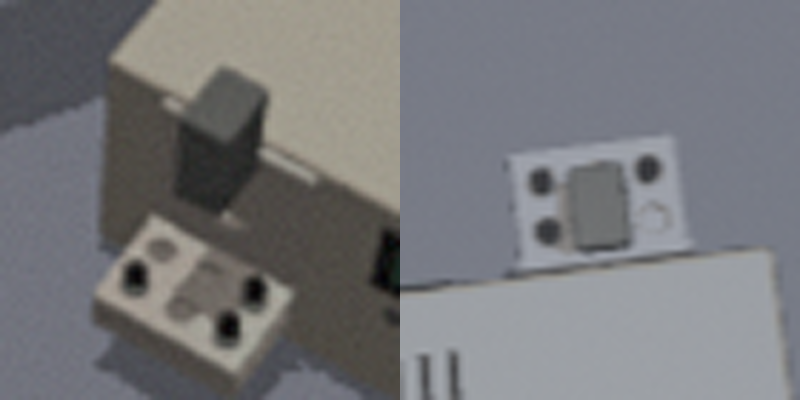

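View pics/full_scene.png

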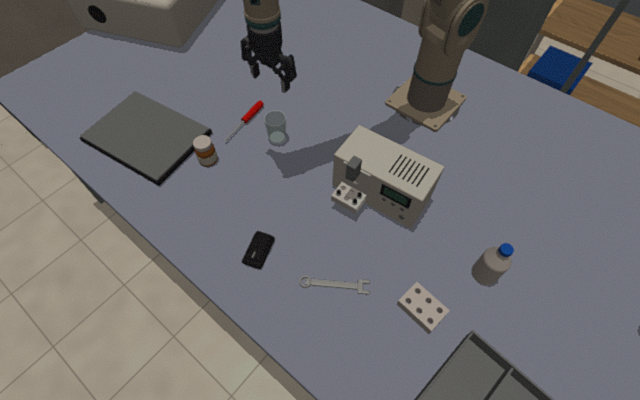

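```bash
python3 -c "
from cell import ctrl
print(ctrl.read_state()['clock'],ctrl.finish_job())"
```

```text
the job is handed in; nothing more can be done
14.3833 None
```

The rack is hanging on the controller's stud, and I handed the job in at about 14.4 s of the 38 s allowed. I gripped it by its block, turned it about 26° to line up with the controller, and passed the stud's head through the wide opening. Then I lowered it about 30 mm until the stud took the load (about 10 N upward), opened the gripper and moved the arm clear.

- **Height:** both cameras show the top of the grip block about 38.5 mm higher than when the rack stood on the bench. The expected rise is 39 mm, so the stud is fully home.
- **Position and angle:** the grip block is within about 2 mm of where it should be. The top camera puts its angle at 5.4°, against 5.7° for the controller. The scene camera gave 8.2°, but its fit to a few pixels was coarse, and the picture shows the rack straight and upright with its tray facing out.
- **Camera disagreement:** the two cameras differ by about 3 mm in y. I averaged them, and the head went through without noticeable contact.
- **Other things on the bench:** in the last scene picture, all seven look to be where they started. I compared them by eye only.

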